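Turn the short tea glass to the kettle and point at it

TASK

Show which tea glass is to be filled next. Gently push the turntable round until the one short glass stands right in front of the kettle's spout, without touching any glass or disturbing the kettle and the other things; then let go of the turntable and point straight down at the short glass, fingertips two or three centimetres above the middle of its mouth and touching nothing. Point steadily for at least three seconds and finish still pointing.

Things in the scene. Friction and masses are not known exactly. Their poses are not given: they have to be found in the camera images.
- turntable: round wooden turntable, disc 260 mm across, its flat top 30 mm above the board, on a fixed black foot 150 mm across. It turns freely with light friction (about half a newton at a post) and stops when no longer pushed. Origin: centre of the underside, on the turning axis. The foot and this frame do not turn
- disc (a joint): turn of the turntable's disc in rad, 0 at the start, positive counter-clockwise seen from above; it can turn a full turn either way
- post0 (a point): top of one of four upright steel finger posts on the turntable's rim, 12 mm thick with a 16 mm ball on top, standing from the disc's top (30 mm) to 92 mm above the board, 115 mm from the turning axis, 90 degrees apart, midway between the glasses; they turn with the disc and serve for pushing it round
- post1 (a point): top of one of four upright steel finger posts on the turntable's rim, 12 mm thick with a 16 mm ball on top, standing from the disc's top (30 mm) to 92 mm above the board, 115 mm from the turning axis, 90 degrees apart, midway between the glasses; they turn with the disc and serve for pushing it round
- post2 (a point): top of one of four upright steel finger posts on the turntable's rim, 12 mm thick with a 16 mm ball on top, standing from the disc's top (30 mm) to 92 mm above the board, 115 mm from the turning axis, 90 degrees apart, midway between the glasses; they turn with the disc and serve for pushing it round
- post3 (a point): top of one of four upright steel finger posts on the turntable's rim, 12 mm thick with a 16 mm ball on top, standing from the disc's top (30 mm) to 92 mm above the board, 115 mm from the turning axis, 90 degrees apart, midway between the glasses; they turn with the disc and serve for pushing it round
- short_glass: the one short tea glass: clear, 58 mm tall and 52 mm across, in a steel holder with a small steel loop handle that stands out 20 mm to its own +x. Stands loose on the turntable, 75 mm from its axis. Origin: centre of the underside, z up
- short_glass_rim (a point): centre of the short glass's mouth, level with its rim (58 mm above its underside, 88 mm above the board); z up
- glass_a: one of three like tall tea glasses, 90 mm tall (rim 120 mm above the board) and 60 mm across, clear, in steel holders with a loop handle 20 mm out to its own +x; loose on the turntable, 75 mm from its axis, one in each of the remaining quarters. Origin: centre of the underside, z up
- glass_b: one of three like tall tea glasses, 90 mm tall (rim 120 mm above the board) and 60 mm across, clear, in steel holders with a loop handle 20 mm out to its own +x; loose on the turntable, 75 mm from its axis, one in each of the remaining quarters. Origin: centre of the underside, z up
- glass_c: one of three like tall tea glasses, 90 mm tall (rim 120 mm above the board) and 60 mm across, clear, in steel holders with a loop handle 20 mm out to its own +x; loose on the turntable, 75 mm from its axis, one in each of the remaining quarters. Origin: centre of the underside, z up
- kettle: blue enamel kettle, body 152 mm across, 158 mm high to the knob of its lid, loose, standing on the board to the left (+y) of the turntable; spout to its own -y, towards the turntable's axis, black handle to its own +y out to 122 mm. Origin: centre of the underside, 280 mm from the turntable's axis
- spout_tip (a point): tip of the kettle's spout, 120 mm above the board and 145 mm from the turntable's axis
- pour_spot (a point): the spot on the turntable's top right in front of the spout, 70 mm out from the spout's tip, where the middle of the short glass belongs; it stays with the kettle, not with the disc
- bowl: small white ceramic bowl, 100 mm across and 48 mm high, on a black plastic tray (220 x 260 mm, 22 mm high, fixed) to the right of the turntable; leave alone. Origin: centre of the underside
- spoon: steel spoon 140 mm long lying on the tray along its own x; leave alone
- tea_tin: plain metal tea tin, 68 mm across, 110 mm high, to the left near the robot; leave alone. Origin: centre of the underside
- sugar_jar: glass jar with a steel cap, 68 mm across, 85 mm high, to the right near the robot; leave alone. Origin: centre of the underside
- saucer: white saucer 100 mm across, 14 mm high, at the back right; leave alone. Origin: centre of the underside
Not all that is in view belongs to the job. Leave any pink look-alike of the glass_c alone.

How it is judged:
By the outcome, as a careful person would: the job done as asked, in the order asked, and still so for the second after the job is handed in, with the robot touching nothing.
It also fails if it takes over 54 s, if anything falls off the work surface, if the arm or the gripper's body presses on something with over 40 N, if the wrist force passes 120 N, or if a joint passes its speed limit or range.

ROBOT

A 6-joint arm with a two-finger parallel gripper is mounted at the origin on the work surface. World frame = base frame: x ahead of the robot, y to its left, z up, the work surface at z = 0. Lengths are in m, angles in degrees, forces in N, time in s.
With the tool pointing down it reaches from about 0.35 to 0.875 m from the base axis. Payload 4.2 kg.
Tool frame: the origin (TCP) lies between the finger pads, 19 mm behind the fingertips; this is the grasp point; z points along the fingers, y is the line along which they close (so a half turn about z gives the same grasp; the last joint's range is limited). The gripper opens to 87 mm and grips with 3 to 60 N. Pads are 19 mm wide; open, the fingers measure 117 mm over their backs; the gripper's body (75 mm by 190 mm) begins 51 mm behind the grasp point.
Start: joints at [82.769, 22.042, 0.453, 0, -68.411, -14.817], TCP at [0.235, 0.579, 0.241] pointing down, gripper open.
Joint ranges: [-179.83, 179.83], [-69.29, 118.12], [-61.27, 80.66], [-181.25, 117.63], [-171.15, -9.14], [-177.46, 177.46]. Speed limits (degrees/s): [159.86, 159.86, 180, 180, 180, 180].

INTERFACE

Orientations are given as [roll, pitch, yaw] about the fixed x, y, z axes, in that order (R = Rz(yaw) Ry(pitch) Rx(roll)).
In Python, from workcell import env gives the robot as it stands. The module is installed in compiled form; this text tells all that it offers. Calls block until the motion is done:
- env.goto(position, orientation): joint-space move of the TCP to a pose.
- env.move_straight(position, rotation=None, rate=0.15, force_limit=None): straight line of the TCP; rotation=None keeps the orientation; rate is the mean speed in m/s. With force_limit (N) it stops when the force on the tool has changed by that much, and returns True; else False.
- env.set_joints(angles): joint-space move.
- env.gripper_to(opening, grasp_force=None): opening from 0.0 (shut) to 1.0 (fully open); grasp_force is the grip in N (None keeps the last); returns when the fingers have stopped.
- env.dwell(seconds).
- env.inverse_kinematics(position, orientation): joint angles nearest the present ones, or None.
- env.read_state(): the state.
- env.grab_frame(name): name is "scene" or "top" or "wrist"; returns a dict with "image" (384x512x3 uint8, blue, green, red), "fx", "fy", "cx", "cy" (pixels), "D" ([k1, k2, p1, p2, k3] as OpenCV has them; the pictures are not rectified), "position" and "orientation" of the camera in the world. Camera axes: x right, y up, looking along -z (the intrinsics and any distortion apply to the point x, -y, -z); pixel columns grow to the right and rows downward; lengths in m; the calibration is good to about 2 mm. A picture is of the moment at which its call begins. There is no depth.
A pose or a line that the arm cannot do raises env.Unreachable and nothing moves.
- env.close_job(): hands the job in; it is judged then, once.
Trained networks look in a picture, given as the dict that the camera call returned (one of the last four; its "shot" number tells which), for a name from the list of things; names that differ only in an ending like _2 or _b are one class to them, and where a whole thing is asked for, a point or a joint stands for the part that bears it (a point fixed in the world has none). Each returns a list of dicts, best first, with "score" (0 to 1); they miss things now and then, are a little off and sometimes report something else, mostly with a low value. They report only what shows in the picture. A call takes as long as a camera call. They do not tell look-alikes from the thing itself.
- env.search_frame(picture, thing): "xyz" ([x, y, z] in m, in world coordinates, good to about 4 mm: the middle of the surface that is visible of it).
- env.trace(picture, thing): "mask" (384x512 bool, what is visible of it).
The state is a dict: "clock": time; "joint_positions": joint angles; "qvel": joint speeds; "joint_torque": joint torques, N m; "position": TCP position; "tool_rot": TCP orientation; "force": force on the tool from outside, world axes, zero at the start; "wrist_torque": the same for the moment, N m; "opening": opening from 0.0 (shut) to 1.0 (fully open); "finger_force": force on a finger pad.
Only numpy, scipy, OpenCV 4.12 (cv2) and the standard library are available. Lean on these libraries where they do the work, as an engineer would, in place of code of your own. Each camera call takes 0.05 s, during which the arm holds its last target. There are 200 camera calls.

## Working session

There is one attempt and no reset: what is moved stays moved. The work goes in short steps, each a Python script; the robot and the scene stay as the last script left them, time stands still between calls to the robot, and variables do not carry over. Pictures are saved under pics/ and viewed, at most 10 in all, crops included, and the job is handed in when it is done.

```bash
mkdir -p pics; cat > h.py <<'E'
import numpy as np, cv2
from workcell import env
from scipy.spatial.transform import Rotation as Ro
def rot(f):
    o=np.array(f["orientation"],float)
    return o if o.shape==(3,3) else Ro.from_euler('xyz',o,degrees=True).as_matrix()
def K(f): return np.array([[f["fx"],0,f["cx"]],[0,f["fy"],f["cy"]],[0,0,1.]])
def ray(f,uv):
    p=cv2.undistortPoints(np.array([[uv]],float),K(f),np.array(f["D"],float))[0,0]
    return rot(f)@np.array([p[0],-p[1],-1.])
def plane(f,uv,z):
    d=ray(f,uv);c=np.array(f["position"]);return c+d*(z-c[2])/d[2]
def proj(f,P):
    q=(np.array(P,float).reshape(-1,3)-f["position"])@rot(f)
    q=q*[1,-1,-1]
    return cv2.projectPoints(q,np.zeros(3),np.zeros(3),K(f),np.array(f["D"],float))[0][:,0]
E
python3 - <<'E'
from h import *
ims=[]
for n in ["scene","top"]:
    f=env.grab_frame(n); cv2.imwrite(f"pics/{n}0.png",f["image"])
    print(n,f["position"],f["orientation"],f["fx"],f["D"])
    for t in ["turntable","post0","short_glass","glass_a","kettle","spout_tip","bowl","tea_tin","sugar_jar","saucer"]:
        print(t,[(np.round(d["xyz"],3).tolist(),round(d["score"],2),proj(f,d["xyz"])[0].round().astype(int).tolist()) for d in env.search_frame(f,t)][:5])
print(env.read_state())
E
```

```text
scene [ 1.30220682 -0.23005372  1.29796183] [36.07036611  0.79196386 75.42956484] 487.7704031678966 [-0.11344467  0.          0.          0.          0.        ]
turntable [([0.564, 0.013, 0.033], 0.73, [271, 233]), ([0.562, 0.017, 0.03], 0.37, [272, 233])]
post0 [([0.564, 0.015, 0.03], 0.71, [271, 234])]
short_glass [([0.611, 0.006, 0.07], 0.93, [273, 241])]
glass_a [([0.469, 0.033, 0.086], 0.92, [269, 198]), ([0.533, -0.053, 0.082], 0.88, [247, 221]), ([0.236, -0.33, 0.055], 0.86, [143, 171]), ([0.488, -0.409, 0.025], 0.34, [130, 245])]
kettle [([0.563, 0.286, 0.111], 0.7, [359, 199]), ([0.562, 0.02, 0.031], 0.32, [273, 233])]
spout_tip [([0.562, 0.286, 0.108], 0.87, [358, 200]), ([0.728, -0.256, 0.013], 0.71, [195, 306]), ([0.563, 0.017, 0.03], 0.51, [272, 233])]
bowl [([0.484, -0.409, 0.029], 0.88, [130, 243])]
tea_tin [([0.384, 0.386, 0.087], 0.87, [365, 154]), ([0.487, -0.408, 0.026], 0.4, [130, 244])]
sugar_jar [([0.328, -0.23, 0.068], 0.62, [177, 184])]
saucer [([0.728, -0.255, 0.008], 0.57, [195, 307])]
top [ 0.26519524 -0.02995418  1.32750378] [  9.58258073  -1.10126591 -89
[... 1001 characters left out ...]
'clock': 1.1, 'joint_positions': array([ 8.27702765e+01,  2.20402723e+01,  4.52632416e-01, -3.75813484e-04,
       -6.84142434e+01, -1.48170584e+01]), 'qvel': array([-0.05098978,  0.08334691,  0.0917958 , -0.09201621, -0.0477782 ,
        0.01097062]), 'joint_torque': array([-2.48817805e-04, -3.90480387e+01,  1.87622577e+01,  4.22425032e+00,
        1.54644996e-02, -2.20826365e-05]), 'position': array([0.23456341, 0.57927289, 0.24126398]), 'tool_rot': array([ 1.79998090e+02, -1.43775750e-04, -2.20469201e+01]), 'force': array([ 3.92021458e-01, -2.22459838e-04,  2.78853825e-01]), 'wrist_torque': array([ 0.00136561, -0.00347922, -0.0295072 ]), 'finger_force': 0.0, 'opening': 1.0004105313043776}
```

```bash
python3 - <<'E'
import cv2
a=cv2.imread("pics/top0.png")[110:260,90:290];cv2.imwrite("pics/top0c.png",cv2.resize(a,(800,600),interpolation=cv2.INTER_CUBIC))
a=cv2.imread("pics/scene0.png")[150:300,200:400];cv2.imwrite("pics/scene0c.png",cv2.resize(a,(800,600),interpolation=cv2.INTER_CUBIC))
E
```

```text
(no output)
```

View pics/top0c.png

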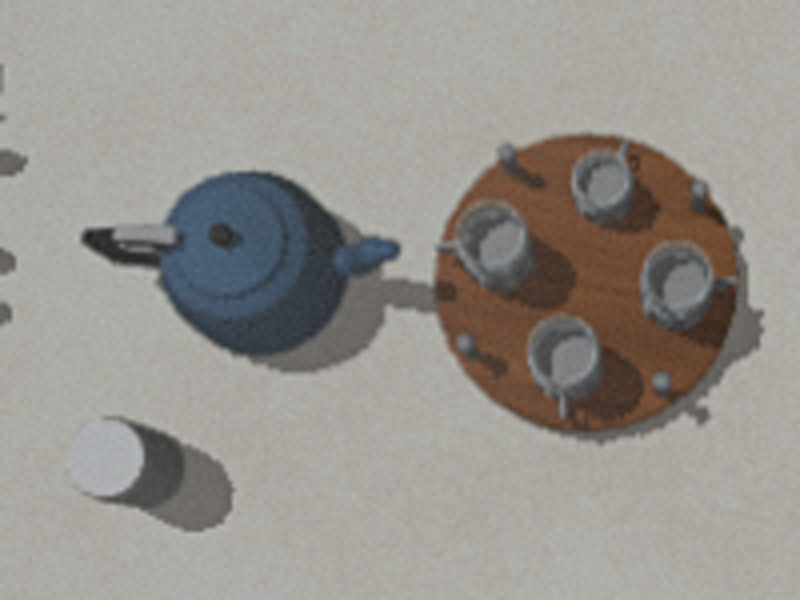

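View pics/scene0c.png

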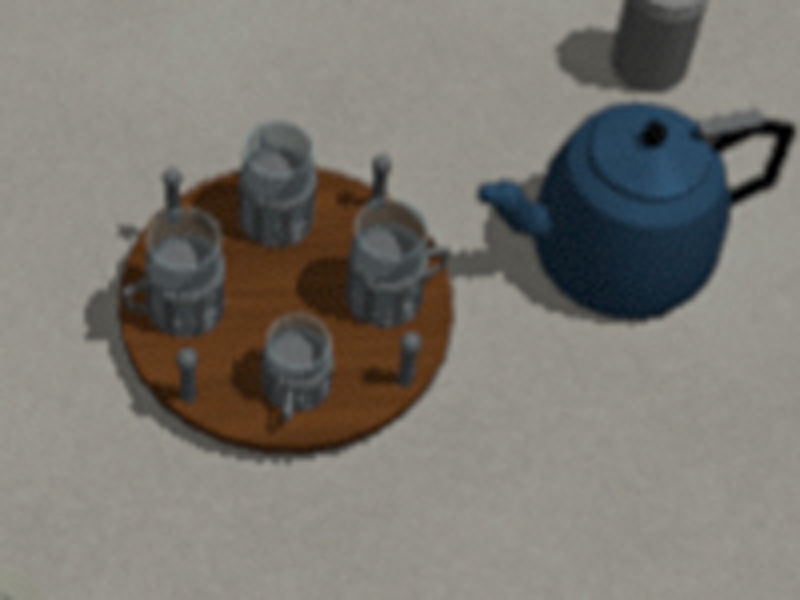

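View pics/scene0.png

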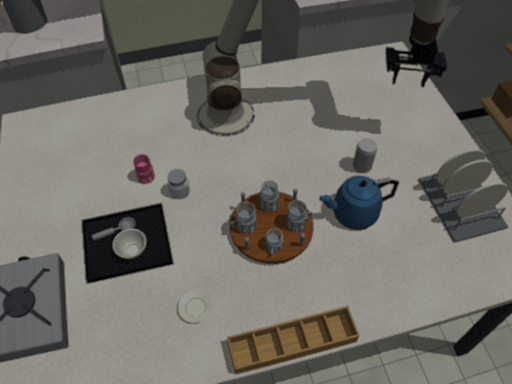

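```bash
cat >> h.py <<'E'
def tri(fs,uvs):
    A=np.zeros((3,3));b=np.zeros(3)
    for f,u in zip(fs,uvs):
        d=ray(f,u);d/=np.linalg.norm(d);M=np.eye(3)-np.outer(d,d);A+=M;b+=M@np.array(f["position"])
    return np.linalg.solve(A,b)
E
python3 - <<'E'
from h import *
fs=[env.grab_frame("top"),env.grab_frame("scene")]
T=np.array([(506,152),(699,188),(660,381),(464,343),(395,247),(602,170)])/4+[90,110]
S=np.array([(410,340),(187,357),(172,176),(380,163),(485,190),(298,340)])/4+[200,150]
P=np.array([tri(fs,(t,s)) for t,s in zip(T,S)]);print(P.round(4))
c=P[:4].mean(0);print(c)
d=P[:,:2]-c[:2];print(np.hypot(*d.T),np.degrees(np.arctan2(d[:,1],d[:,0])))
env.goto([c[0]-0.07,c[1],0.42],[180,0,0])
f=env.grab_frame("wrist");cv2.imwrite("pics/w1.png",f["image"]);print(f["position"],f["orientation"],f["fx"],env.read_state()["clock"],env.read_state()["position"])
np.save("w1.npy",{k:f[k] for k in f if k!="image"},allow_pickle=True)
E
```

```text
[[ 0.624   0.0899  0.0863]
 [ 0.5956 -0.0697  0.0862]
 [ 0.435  -0.0399  0.0848]
 [ 0.4641  0.119   0.0835]
 [ 0.5348  0.1737  0.122 ]
 [ 0.6074  0.01    0.0944]]
[0.52965381 0.02483019 0.0851888 ]
[0.1145959  0.11525694 0.11467622 0.11474595 0.14894255 0.07914033] [  34.61802494  -55.12781883 -145.63712217  124.83377759   88.02118505
  -10.78879033]
[0.5396249  0.02440829 0.56294072] [-1.69702206e+01 -8.59348688e-03 -8.99227974e+01] 283.57099038024313 3.4833 [0.4597576  0.02538569 0.41959833]
```

View pics/w1.png

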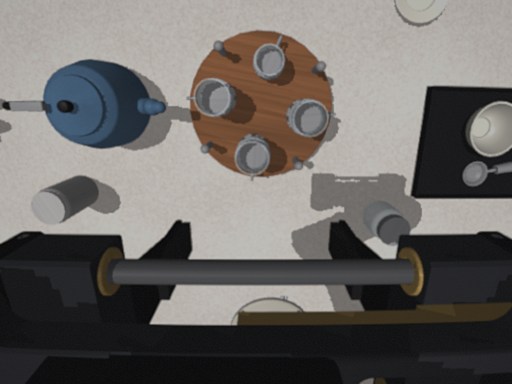

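```bash
python3 - <<'E'
from h import *
f=np.load("w1.npy",allow_pickle=True).item()
c=np.array([0.52965,0.02483])
def ang(p): d=p[:2]-c; return p[:2].round(4),np.hypot(*d).round(4),np.degrees(np.arctan2(d[1],d[0])).round(2)
for u in [(218,46),(321,67),(299,165),(207,149)]: print(ang(plane(f,u,.084)))
print("spout",ang(plane(f,(161,107),.120)),"knob",ang(plane(f,(65,106),.153)))
k=env.grab_frame("top"),env.grab_frame("scene")
K_=tri(k,[np.array((221,235))/4+[90,110],np.array((654,132))/4+[200,150]]);print("knob2",K_,ang(K_))
E
```

```text
(array([0.6244, 0.0893]), np.float64(0.1146), np.float64(34.23))
(array([ 0.5942, -0.0719]), np.float64(0.1163), np.float64(-56.26))
(array([ 0.4364, -0.0432]), np.float64(0.1154), np.float64(-143.88))
(array([0.464, 0.114]), np.float64(0.1108), np.float64(126.37))
spout (array([0.5337, 0.174 ]), np.float64(0.1493), np.float64(88.44)) knob (array([0.5372, 0.3014]), np.float64(0.2767), np.float64(88.44))
knob2 [0.53620904 0.30439342 0.1503211 ] (array([0.5362, 0.3044]), np.float64(0.2796), np.float64(88.66))
```

```bash
cat >> h.py <<'E'
C=np.array([0.52965,0.02483])
def at(phi,z=0.090,r=0.115):
    a=np.radians(phi); return [C[0]+r*np.cos(a),C[1]+r*np.sin(a),z]
def push(a,b,rate=0.05,step=8):
    for p in np.linspace(a,b,int(np.ceil(abs(b-a)/step))+1)[1:]:
        if env.move_straight(at(p),[180,0,p],rate=rate,force_limit=10):
            print("force stop at",p,env.read_state()["force"]);return False
    return True
E
python3 - <<'E'
from h import *
print(np.round(env.inverse_kinematics(at(-145.3,.2),[180,0,-145.3]),1))
env.goto(at(-145.3,.2),[180,0,-145.3])
env.gripper_to(0.36)
print("down",env.move_straight(at(-145.3),rate=0.08,force_limit=4))
s=env.read_state();print(s["clock"],s["position"],s["force"],s["opening"])
f=env.grab_frame("scene");cv2.imwrite("pics/s2.png",cv2.resize(f["image"][150:300,200:400],(800,600)))
E
```

```text
[ 16.1   5.7 -28.1  -0.  -56.2 -71.4]
down False
8.3083 [ 0.43542504 -0.04056622  0.09040832] [ 0.13486526  0.24088317 -1.20239111] 0.36154598946570754
```

View pics/s2.png

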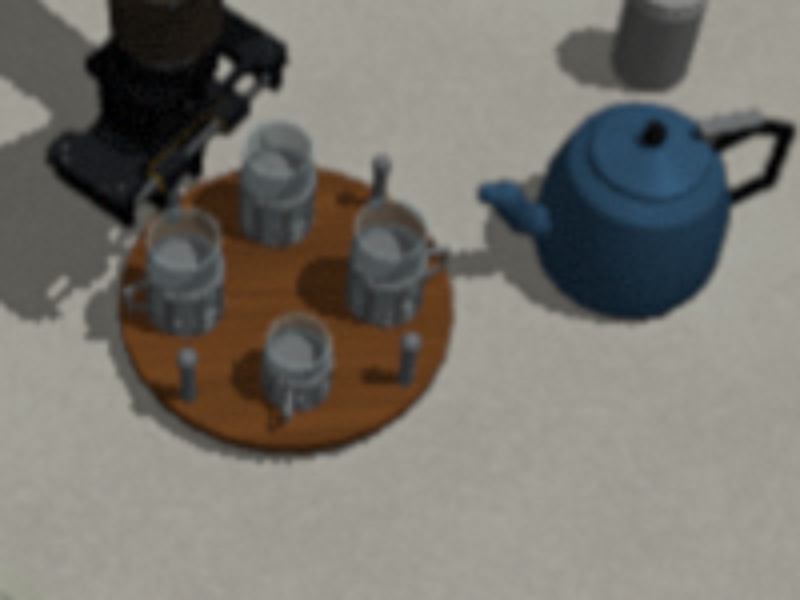

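The post (175,185 in the crop) stands between the fingers, clear of the glasses. I'll push most of the way.

```bash
python3 - <<'E'
from h import *
print(push(-145.3,-47))
s=env.read_state();print(s["clock"],s["position"],s["force"])
f=env.grab_frame("scene");g=env.grab_frame("top")
a=cv2.resize(f["image"][150:290,220:360],(400,400),interpolation=2);b=cv2.resize(g["image"][115:255,150:290],(400,400),interpolation=2)
cv2.imwrite("pics/p3.png",np.hstack([a,b]))
E
```

```text
True
14.2083 [ 0.6077176  -0.05934862  0.08994136] [ 0.63159585 -0.71276648  0.87598973]
```

View pics/p3.png

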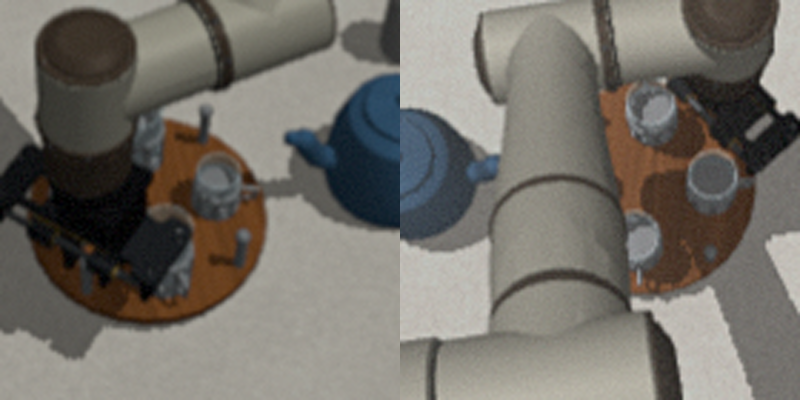

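The disc has turned: short glass at (217,185) left panel, near the spout; posts at (243,237), (205,110) left and (711,253) right. Measure the angle.

```bash
cat > m.py <<'E'
from h import *
f=env.grab_frame("scene");g=env.grab_frame("top")
k=140/400
for F,u in [(f,(220+243*k,150+237*k)),(f,(220+205*k,150+110*k)),(g,(150+311*k,115+253*k))]:
    p=plane(F,u,.0852);d=p[:2]-C;print(p.round(4),np.hypot(*d),np.degrees(np.arctan2(d[1],d[0])))
E
python3 m.py
```

```text
[0.6188 0.1004 0.0852] 0.11685293713864234 40.30601407508359
[0.4544 0.1117 0.0852] 0.11495597891306779 130.88946255848015
[ 0.4405 -0.0527  0.0852] 0.1180900268306895 -138.98571391077428
```

```bash
python3 - <<'E'
from h import *
print(push(-47,-44.2,rate=0.03))
env.move_straight(at(-46.2),[180,0,-44.2],rate=0.04) # back off the post
print(env.move_straight(at(-46.2,.25),rate=0.12))
env.goto([C[0]-0.07,C[1]-.03,0.36],[180,0,0])
s=env.read_state();print(s["clock"],s["position"],s["force"])
fs=[env.grab_frame(n) for n in("scene","wrist","top")]
np.save("w4.npy",{k:fs[1][k] for k in fs[1] if k!="image"},allow_pickle=True)
a=cv2.resize(fs[0]["image"][150:290,220:360],(400,400),interpolation=2)
cv2.imwrite("pics/w4.png",fs[1]["image"])
b=cv2.resize(fs[1]["image"][0:200,120:320],(400,400),interpolation=2)
cv2.imwrite("pics/p4.png",np.hstack([a,b]))
for F in fs: print([(np.round(d["xyz"],3).tolist(),round(d["score"],2)) for d in env.search_frame(F,"short_glass")][:3])
E
```

```text
True
False
17.2667 [ 0.45980021 -0.00510654  0.35925511] [ 0.29041642 -0.38510204 -0.20618525]
[([0.543, 0.099, 0.068], 0.92), ([0.563, 0.013, 0.03], 0.38), ([0.562, 0.013, 0.029], 0.21)]
[([0.535, 0.1, 0.065], 0.75), ([0.539, 0.267, 0.121], 0.38)]
[]
```

View pics/p4.png

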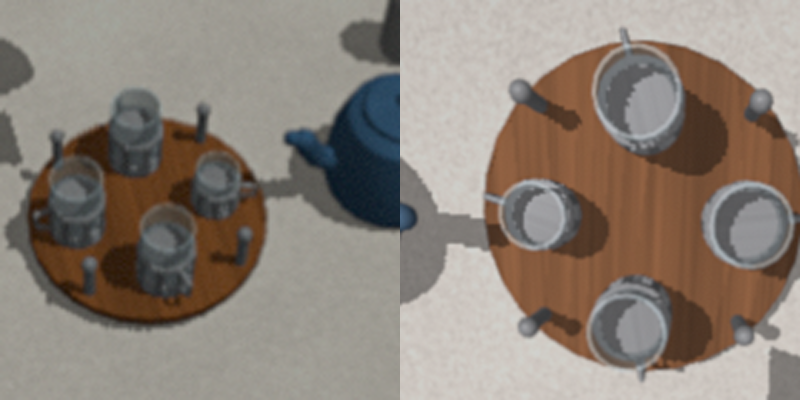

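```bash
python3 - <<'E'
from h import *
w=np.load("w4.npy",allow_pickle=True).item(); f=env.grab_frame("scene");k=.35
W=[((u-400)/2+120,v/2) for u,v in[(519,90),(760,101),(742,330),(529,326)]]
S=[(220+u*k,150+v*k) for u,v in[(245,235),(90,264),(57,137),(203,109)]]
def an(p,c):d=p[:2]-c;return np.hypot(*d).round(4),np.degrees(np.arctan2(d[1],d[0])).round(2)
for n,F,U in(("w",w,W),("s",f,S)):
    P=np.array([plane(F,u,.0852) for u in U]);c=P[:,:2].mean(0);print(n,c.round(4),[an(p,c) for p in P])
    print("mean glass angle",np.mean([(an(p,c)[1]-90*q+45-90+360)%90 for p,q in zip(P,(0,-1,-2,1))])) 
T=np.array([tri((w,f),x) for x in zip(W,S)]);c=T[:,:2].mean(0);print(T.round(4),c,[an(p,c) for p in T])
c=plane(w,W[0],.0852)*0+np.mean([plane(w,u,.0852) for u in W],0)
for n,u,z in(("spout",(125.5,107.5),.12),("rim",(186,106.5),.088)):
    p=plane(w,u,z);print(n,p,an(p,c[:2]))
p=tri((w,f),((186,106.5),(220+217*k,150+168*k)));print("rim tri",p,an(p,T[:,:2].mean(0)))
p=tri((w,f),((125.5,107.5),(220+288*k,150+137*k)));print("spout tri",p,an(p,T[:,:2].mean(0)))
E
```

```text
w [0.5313 0.0237] [(np.float64(0.1146), np.float64(42.98)), (np.float64(0.1138), np.float64(-47.88)), (np.float64(0.1121), np.float64(-136.81)), (np.float64(0.1142), np.float64(133.37))]
mean glass angle 87.915
s [0.5315 0.0257] [(np.float64(0.1154), np.float64(42.16)), (np.float64(0.1141), np.float64(-47.31)), (np.float64(0.1146), np.float64(-137.16)), (np.float64(0.1155), np.float64(133.09))]
mean glass angle 87.69500000000001
[[ 0.6156  0.1032  0.0826]
 [ 0.6081 -0.0595  0.0849]
 [ 0.4504 -0.0527  0.0892]
 [ 0.4528  0.1084  0.0852]] [0.53173215 0.02484521] [(np.float64(0.1148), np.float64(43.04)), (np.float64(0.1138), np.float64(-47.81)), (np.float64(0.1124), np.float64(-136.38)), (np.float64(0.1149), np.float64(133.38))]
spout [0.53463681 0.16977094 0.12      ] (np.float64(0.1461), np.float64(88.69))
rim [0.53465894 0.09776089 0.088     ] (np.float64(0.0741), np.float64(87.39))
rim tri [0.53473942 0.09802234 0.09152417] (np.float64(0.0732), np.float64(87.65))
spout tri [0.53421961 0.1733141  0.11759544] (np.float64(0.1485), np.float64(89.04))
```

```bash
python3 - <<'E'
from h import *
env.gripper_to(0.0)
env.goto([.5343,.0990,.25],[180,0,-90])
print(env.move_straight([.5343,.0990,.132],rate=0.08,force_limit=5))
env.dwell(1.0)
s=env.read_state();print(s["clock"],s["position"],s["tool_rot"],s["force"],s["opening"])
f=env.grab_frame("scene");a=cv2.resize(f["image"][150:290,240:380],(400,400),interpolation=2)
g=env.grab_frame("wrist");b=cv2.resize(g["image"],(533,400))
cv2.imwrite("pics/p5.png",np.hstack([a,b[:,66:466]]))
E
```

```text
False
22.575 [0.53429779 0.09897971 0.13200514] [ 1.79998650e+02 -1.80641051e-03 -9.00013135e+01] [ 0.31906976 -0.63693317  0.09017883] 0.007459324653279909
```

View pics/p5.png

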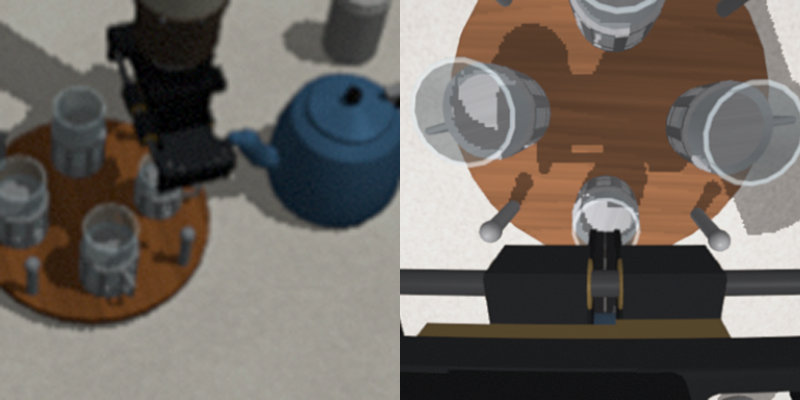

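The shut fingers (605,245 right) stand over the middle of the short glass. The kettle (340,150 left) and the other glasses are undisturbed.

```bash
python3 - <<'E'
from h import *
env.dwell(4.0); print(env.read_state()["force"]); print(env.close_job())
E
```

```text
[ 1.19671621  0.06223968 -0.8484889 ]
the job is handed in; nothing more can be done
None
```

The job is handed in: the short glass stands in front of the spout, within about 1° by my measurements. The arm held still for at least 5 s, fingertips about 25 mm above its mouth, and finished still pointing. No other contact was seen in the camera views or force readings.

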